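# Load a slide magazine into the slide scanner

## Task

Take the blue slide magazine out of the storage rack by its grip fin and lower it into the loading well of the slide scanner until it is fully home; hold it all the way down, as the glass slides must not be dropped. Then lock it by swinging the scanner's red lever all the way over to the side away from the robot. Leave the other two magazines and the bottle and jar where they are.

Things in the scene. Friction and masses are not known exactly. Their poses are not given: they have to be found in the camera images.
- magazine_blue: Blue slide magazine: upright block 84 (x) x 34 (y) x 75 mm (z) with glass slides showing in its long sides, and on its top a grip fin 50 (x) x 16 (y) x 36 mm (z) in the middle, 111 mm tall in all, about 220 g. Origin at the centre of its underside, z up, x along its length. Either way round fits the well.
- magazine_orange: Orange slide magazine: upright block 84 (x) x 34 (y) x 75 mm (z) with glass slides showing in its long sides, and on its top a grip fin 50 (x) x 16 (y) x 36 mm (z) in the middle, 111 mm tall in all, about 220 g. Origin at the centre of its underside, z up, x along its length. Leave alone.
- magazine_white: White slide magazine: upright block 84 (x) x 34 (y) x 75 mm (z) with glass slides showing in its long sides, and on its top a grip fin 50 (x) x 16 (y) x 36 mm (z) in the middle, 111 mm tall in all, about 220 g. Origin at the centre of its underside, z up, x along its length. Leave alone.
- rack: Grey open tray, fixed to the bench, 116 (x) x 206 (y) x 32 mm (z), walls 5 mm, with two dividers that make three bays side by side along y, one magazine standing in each (any order). Bay floor 5 mm above the bench. Origin at the centre of its underside.
- scanner: White slide scanner, fixed to the bench, 200 (x) x 260 (y) x 95 mm (z, flat deck). Its front (-x) faces roughly to the robot. The loading well is in the deck at y = -45 mm, with a dark frame painted round it; behind the well lies a flat blue display 10 mm high at x = +82 mm. The red lever stands on the deck at y = +85 mm. Origin at the centre of its underside.
- well_mouth (a point): Centre of the loading well's mouth, level with the deck, axes as the scanner. The well is 87 (x) x 37 (y) mm and 75 mm deep, its edge widened by a 4 mm chamfer. With the magazine home its block is flush with the deck and only the fin stands out.
- well_floor (a point): Centre of the well's floor, 75 mm below the deck, axes as the scanner. The magazine's origin comes here.
- lock_lever_tip (a point): Tip of the scanner's red toggle lever (80 mm long, on a grey block on the deck). It swings in the scanner's x-z plane.
- lock_lever (a joint): Angle of the red lever: 0 leans towards the robot (-x of the scanner, unlocked), 1.0 rad is all the way over to +x (locked). Stays where it is left.
- wash_bottle: White plastic bottle with blue cap, 60 mm diameter, 150 mm tall; bystander. Origin under its centre.
- reagent_jar: Amber glass jar with blue cap, 48 mm diameter, 80 mm tall; bystander. Origin under its centre.
There are look-alikes about, which are no part of the job. What is shaped like the magazine_blue but turquoise or yellow is not meant.

How it is judged:
By the outcome, as a careful person would: the job done as asked, in the order asked, and still so for the second after the job is handed in, with the robot touching nothing.
It also fails if it takes over 62 s, if anything falls off the work surface, if the arm or the gripper's body presses on something with over 40 N, if the wrist force passes 120 N, or if a joint passes its speed limit or range.

## Robot

A 6-joint arm with a two-finger parallel gripper is mounted at the origin on the work surface. World frame = base frame: x ahead of the robot, y to its left, z up, the work surface at z = 0. Lengths are in mm, angles in rad, forces in N, time in s.
With the tool pointing down it reaches from about 375 to 975 mm from the base axis. Payload 3.8 kg.
Tool frame: the origin (TCP) lies at the very end of the fingers, on their centre line; the grasp point (between the pads) lies 19 mm behind it; z points along the fingers, y is the line along which they close (so a half turn about z gives the same grasp; the last joint's range is limited). The gripper opens to 88 mm and grips with 3 to 60 N. Pads are 18 mm wide; open, the fingers measure 123 mm over their backs; the gripper's body (75 mm by 187 mm) begins 45 mm behind the grasp point.
Start: joints at [-1.364, 0.264, 1.604, -0, 1.274, -0.037], TCP at [162.934, -655.035, 238.706] pointing down, gripper open.
Joint ranges: [-2.63, 2.63], [-0.94, 2.18], [0.31, 2.57], [-1.31, 4.45], [0, 2.66], [-2.55, 2.55]. Speed limits (rad/s): [2.57, 2.57, 3.14, 3.14, 3.14, 3.14].

## Interface

Orientations are given as a unit quaternion [x, y, z, w].
In Python, from cell import env gives the robot as it stands.
- The arm moves only by the tool arm_command, never from a script. Its argument "motion" is a list of rows, each a list of 6 numbers: the shift along the tool's x, y, z each as a share of 250 mm, from -1 to 1, then the turn, a rotation vector about the tool's x, y, z each as a share of 360 degrees, from -1 to 1. A call has exactly 8 rows; each row shifts and turns the commanded pose from where the row before left it, along the tool's axes as they then stand; what a row does not reach is not made up. A row lasts 1/8 s, in which the tool goes at most 62.5 mm and 10.7 degrees, less where a joint would pass 70% of its speed; a pose out of reach is approached as far as the arm can. A call with a number of a shift or a turn outside -1 to 1 is refused whole. A call with a gripper value outside its range is refused whole. "gripper" is the opening, from -1 (shut) to 1 (fully open), set as the call begins (left out, the last holds). The fingers move at their own pace and stop on an object; "force" is the grip in N (left out, the last holds). Time passes only in rows, so rows that do not move let the fingers close, or fill a call up. It gives the time, the measured TCP pose, the force, the opening and the grip force at its end, in the units of the state.
- env.read_state(): the state, without advancing time (a new reading comes with each control period).
- env.read_camera(name): name is "scene" or "top" or "wrist"; returns the picture (384x512x3 uint8, red, green, blue); there is no depth.
- env.camera_info(name): a dict with "intrinsics" (3x3 intrinsics, pixels), "distortion" ([k1, k2, p1, p2, k3] as OpenCV has them; the pictures are not rectified), "world_from_camera" (4x4, takes a point from camera to world coordinates). Camera axes: x right, y down, z forward; pixel columns grow to the right and rows downward; lengths in mm; the calibration is good to about 2 mm. A picture is of the moment at which its call begins: read the wrist's pose just before it. camera_info takes no time and is no camera call; for the wrist camera it gives the pose at the moment of the call.
- env.close_job(): hands the job in; it is judged then, once.
The state is a dict: "time": time; "q": joint angles; "qd": joint speeds; "effort": joint torques, N m; "tcp_pos": TCP position; "tool_rot": TCP orientation; "contact_force": force on the tool from outside, world axes, zero at the start; "torque": the same for the moment, N m; "grip_width": opening from 0.0 (shut) to 1.0 (fully open); "finger_force": force on a finger pad.
Only numpy, scipy, OpenCV 4.12 (cv2) and the standard library are available. Lean on these libraries where they do the work, as an engineer would, in place of code of your own. Each camera call takes 0.05 s, during which the arm holds its last target. There are 200 camera calls.

## Working session

There is one attempt and no reset: what is moved stays moved. The work goes in short steps, Python scripts to look and compute and a tool call to move; the robot and the scene stay as the last step left them, time stands still between calls to the robot, and variables do not carry over. Pictures are saved under pics/ and viewed, at most 11 in all, crops included, and the job is handed in when it is done.

Besides the shell and the picture viewer there is one more tool, called after "Request:" by a JSON object that holds its "name" and its "arguments". arm_command: Moves the arm, as the interface text tells. Its arguments: {"type":"object","properties":{"motion":{"type":"array"},"gripper":{"type":"number"},"force":{"type":"number"}},"required":["motion"]}

```bash
mkdir -p pics; ls
cat > h.py <<'E'
import numpy as np, cv2
from cell import env
def snap(name,f=None):
    i=env.camera_info(name); im=env.read_camera(name)
    if f: cv2.imwrite('pics/'+f,cv2.cvtColor(im,cv2.COLOR_RGB2BGR))
    return im,i
def ray(i,uv):
    K=np.array(i['intrinsics']);D=np.array(i['distortion']);T=np.array(i['world_from_camera'])
    p=cv2.undistortPoints(np.array(uv,float).reshape(-1,1,2),K,D).reshape(-1,2)
    d=np.c_[p,np.ones(len(p))]@T[:3,:3].T
    return T[:3,3],d
def plane(i,uv,z):
    o,d=ray(i,uv); return o+d*((z-o[2])/d[:,2])[:,None]
def proj(i,P):
    T=np.linalg.inv(np.array(i['world_from_camera']))
    return cv2.projectPoints(np.array(P,float).reshape(-1,3),cv2.Rodrigues(T[:3,:3])[0],T[:3,3],np.array(i['intrinsics']),np.array(i['distortion']))[0].reshape(-1,2)
E
python3 - <<'E'
from h import *
a,i=snap('top'); b,j=snap('scene'); 
cv2.imwrite('pics/a.png',cv2.cvtColor(a,cv2.COLOR_RGB2BGR));cv2.imwrite('pics/b.png',cv2.cvtColor(b,cv2.COLOR_RGB2BGR))
np.savez('v.npz',a=a,b=b)
for k in(i,j): print(np.round(k['world_from_camera'],3).tolist(),np.round(k['intrinsics'],1).tolist(),k['distortion'])
print(env.read_state())
E
```

```text
pics
[[0.014, -0.981, 0.193, 359.806], [-1.0, -0.017, -0.014, 15.906], [0.017, -0.192, -0.981, 1050.167], [0.0, 0.0, 0.0, 1.0]] [[393.5, 0.0, 251.4], [0.0, 393.5, 190.6], [0.0, 0.0, 1.0]] [-0.13330159  0.          0.          0.          0.        ]
[[0.798, 0.342, -0.496, 1034.281], [0.603, -0.448, 0.66, -640.484], [0.004, -0.826, -0.564, 709.8], [0.0, 0.0, 0.0, 1.0]] [[466.9, 0.0, 248.7], [0.0, 466.9, 190.5], [0.0, 0.0, 1.0]] [0.05265349 0.         0.         0.         0.        ]
{'time': 0.1, 'q': array([-1.36388252e+00,  2.64683511e-01,  1.60520387e+00, -2.50868975e-05,
        1.27372063e+00, -3.68762377e-02]), 'qd': array([-0.00110311, -0.00085075, -0.0033967 , -0.00162048,  0.00071658,
        0.0003375 ]), 'effort': array([ 2.33434612e-04, -5.03618968e+01, -3.58071685e+01,  7.31253927e-02,
        2.32911733e-02, -5.89560614e-05]), 'tcp_pos': array([ 162.80853466, -654.41777022,  237.52680627]), 'tool_rot': array([ 9.92579044e-01,  1.21596980e-01, -9.75156014e-05, -1.00302281e-03]), 'contact_force': array([0.13050354, 0.69940023, 0.21979726]), 'torque': array([-0.01144923,  0.06199802, -0.04530676]), 'finger_force': 0.0, 'grip_width': 0.9991880942393271}
```

View pics/a.png

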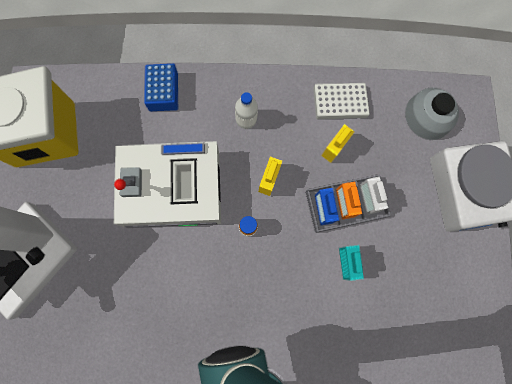

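View pics/b.png

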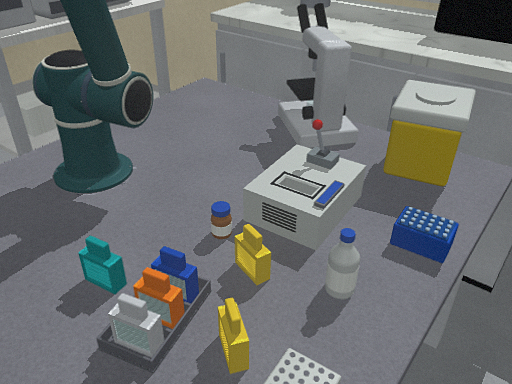

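The top view shows several candidates. The blue magazine is at (327,206) in the rack's left bay. Orange (350,200) and white (374,195) stand beside it, turquoise is at (351,263), and the yellow ones are at (270,175) and (338,142). The blue box at (161,87) and the display at (183,148) are other objects. Only (327,206) is both blue and in the rack. The scanner well is at (184,181) and the red lever ball at (120,184).

Run:
```python
from h import *
v=np.load('v.npz');a=v['a'];b=v['b'];i=env.camera_info('top');j=env.camera_info('scene')
c1=cv2.resize(a[165:240,290:400],(0,0),fx=5,fy=5,interpolation=cv2.INTER_CUBIC)[:, :550]
c2=cv2.resize(a[135:235,105:225],(0,0),fx=4,fy=4,interpolation=cv2.INTER_CUBIC)
c1=cv2.resize(c1,(400,273));c2=cv2.resize(c2,(400,333))
c3=cv2.resize(b[230:330,120:220],(400,400),interpolation=cv2.INTER_CUBIC); c4=cv2.resize(b[110:210,250:370],(400,333),interpolation=cv2.INTER_CUBIC)
L=np.vstack([c1,c2[:327]]) ; R=np.vstack([c3[:300],c4[:300]])
cv2.imwrite('pics/c.png',cv2.cvtColor(np.hstack([L,R]),cv2.COLOR_RGB2BGR))
h=cv2.cvtColor(a,cv2.COLOR_RGB2HSV)
def big(m,roi):
    z=np.zeros_like(m);x0,y0,x1,y1=roi;z[y0:y1,x0:x1]=m[y0:y1,x0:x1]
    cs=cv2.findContours(z,cv2.RETR_LIST,cv2.CHAIN_APPROX_NONE)[0]
    return sorted(cs,key=cv2.contourArea,reverse=True)
m=cv2.inRange(h,(105,120,40),(125,255,255))
for c in big(m,(300,170,400,240))[:2]: print('blue',cv2.contourArea(c),cv2.minAreaRect(c))
dark=cv2.inRange(a,(0,0,0),(75,75,75))
for c in big(dark,(150,155,215,210))[:4]: print('frame',cv2.contourArea(c),r:=cv2.minAreaRect(c)); print(plane(i,cv2.boxPoints(r),95).round(1).tolist(), plane(i,[r[0]],95).round(1))
r1=cv2.inRange(h,(0,170,90),(6,255,255))
for c in big(r1,(100,165,140,205))[:1]: print('red',cv2.minEnclosingCircle(c))
hb=cv2.cvtColor(b,cv2.COLOR_RGB2HSV)
for c in big(cv2.inRange(hb,(0,170,90),(6,255,255)),(300,110,335,160))[:2]: print('redb',cv2.minEnclosingCircle(c))
w=cv2.inRange(a,(180,180,180),(255,255,255))
for c in big(w,(100,130,225,235))[:1]: print('scan',cv2.contourArea(c),r:=cv2.minAreaRect(c)); print(plane(i,cv2.boxPoints(r),95).round(1).tolist(), plane(i,[r[0]],95).round(1))
```

```text
blue 613.5 ((326.26922607421875, 205.84616088867188), (35.49702072143555, 19.415498733520508), 78.69007110595703)
blue 137.5 ((320.09619140625, 207.48077392578125), (29.221303939819336, 5.88348388671875), 78.69007110595703)
frame 1057.5 ((184.0, 181.0), (44.0, 26.0), 90.0)
[[624.7, 206.6, 95.0], [625.7, 140.8, 95.0], [513.7, 136.1, 95.0], [512.5, 200.4, 95.0]] [[568.5 170.8  95. ]]
frame 961.5 ((183.5, 180.5), (23.0, 43.0), 0.0)
[[515.0, 198.0, 95.0], [624.7, 204.0, 95.0], [625.6, 145.8, 95.0], [516.1, 141.1, 95.0]] [[569.8 172.1  95. ]]
red ((119.52325439453125, 184.2441864013672), 5.52875280380249)
redb ((317.0, 124.0), 4.472236156463623)
redb ((316.5, 121.0), 1.500100016593933)
scan 4838.0 ((165.00204467773438, 182.05548095703125), (78.35369110107422, 104.89104461669922), 87.87889862060547)
[[660.4, 364.4, 95.0], [674.0, 94.6, 95.0], [474.5, 81.1, 95.0], [459.5, 339.8, 95.0]] [[565.  218.3  95. ]]
```

View pics/c.png

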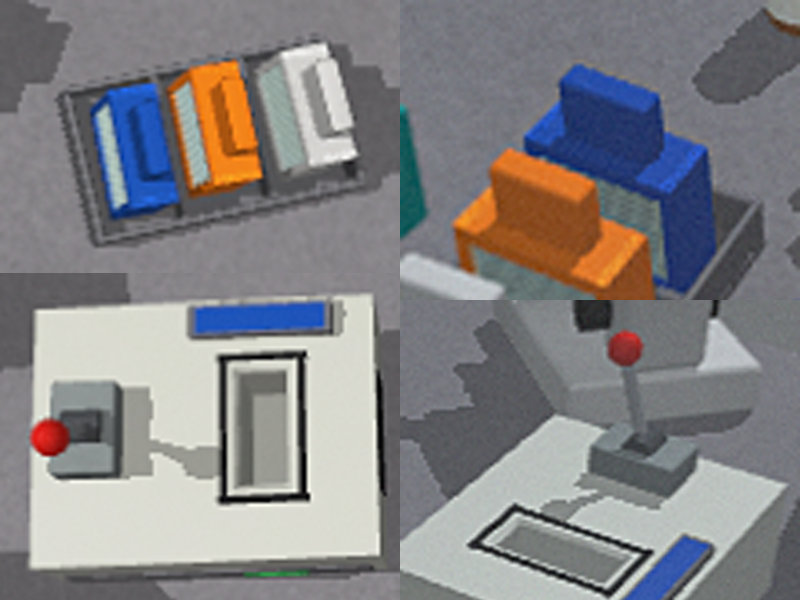

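The crop confirms it: the blue magazine is in the left bay of the rack, fin top centre near (332,203) in the top view. Next I'll move the wrist above it for a closer look.

```bash
cat >> h.py <<'E'
from scipy.spatial.transform import Rotation as R
def plan(p,yaw,tilt=None):
    s=env.read_state(); Rt=R.from_quat(s['tool_rot']); 
    Rg=R.from_euler('z',yaw,degrees=True)*R.from_euler('x',180,degrees=True)
    if tilt is not None: Rg=Rg*tilt
    print('t',round(s['time'],2),'tcp',s['tcp_pos'].round(1),'yaw',np.degrees(np.arctan2(*Rt.as_matrix()[[1,0],0])).round(2),'F',s['contact_force'].round(1),'grip',round(s['grip_width']*88,1),round(s['finger_force'],1))
    print('shift share',(Rt.inv().apply(np.array(p)-s['tcp_pos'])/250).round(4),'turn share',((Rt.inv()*Rg).as_rotvec(degrees=True)/360).round(4))
E
python3 - <<'E'
from h import *
i=env.camera_info('top')
P=plane(i,[[332,202.7]],116)[0];print(P)
Q=plane(i,[[290+140/3.636,165+100/3.636],[290+148/3.636,165+180/3.636]],116);d=Q[0]-Q[1];print(np.degrees(np.arctan2(d[1],d[0])))
w=env.camera_info('wrist');s=env.read_state();Rt=R.from_quat(s['tool_rot']).as_matrix();T=np.array(w['world_from_camera'])
print('cam in tool',Rt.T@(T[:3,3]-s['tcp_pos']),(Rt.T@T[:3,:3]).round(3).tolist(),np.array(w['intrinsics'])[0])
plan([P[0],P[1],240],10)
E
```

```text
[ 516.56041627 -193.03473286  116.        ]
4.453929490450043
cam in tool [  71.94085958   -0.23892553 -145.10184884] [[0.001, -0.96, -0.279], [1.0, 0.001, 0.0], [0.0, -0.279, 0.96]] [305.2914115    0.         255.28037568]
t 0.1 tcp [ 162.8 -654.4  237.5] yaw 13.97 F [0.1 0.7 0.2] grip 87.9 0.0
shift share [ 1.8187 -1.4494 -0.0069] turn share [-0.0003  0.      0.011 ]
```

Request:
{"name": "arm_command", "arguments": {"motion": [[0.15,-0.12,0,0,0,0],[0.15,-0.12,0,0,0,0],[0.15,-0.12,0,0,0,0],[0.15,-0.12,0,0,0,0],[0.15,-0.12,0,0,0,0],[0.15,-0.12,0,0,0,0],[0.15,-0.12,0,0,0,0],[0.15,-0.12,0,0,0,0]], "gripper": 0.0}}

```text
time: 1.1
tcp_pos: [396.6, -348.2, 238.3]
tool_rot: [0.993, 0.122, -0.0, -0.0]
contact_force: [-0.1, -0.1, 0.4]
grip_width: 0.504
finger_force: 0.0
```

Request:
{"name": "arm_command", "arguments": {"motion": [[0.15,-0.12,0,0,0,0.01],[0.15,-0.12,0,0,0,0],[0.14,-0.12,0,0,0,0],[0.1,-0.12,0,0,0,0],[0,0,0,0,0,0],[0,0,0,0,0,0],[0,0,0,0,0,0],[0,0,0,0,0,0]]}}

```text
time: 2.1
tcp_pos: [504.5, -206.4, 238.7]
tool_rot: [0.996, 0.09, -0.0, 0.0]
contact_force: [0.5, -0.6, -0.2]
grip_width: 0.497
finger_force: 0.0
```

Run:
```python
from h import *
plan([516,-193,240],10)
a,i=snap('wrist','w1.png'); np.savez('w1.npz',a=a)
print(np.round(i['world_from_camera'],4).tolist())
```

```text
t 2.1 tcp [ 504.5 -206.4  238.7] yaw 10.27 F [ 0.5 -0.6 -0.2] grip 43.7 0.0
shift share [ 0.0549 -0.0447 -0.0052] turn share [0.     0.     0.0008]
[[0.1793, -0.9447, -0.2744, 575.2203], [-0.9838, -0.1721, -0.0501, -193.3289], [0.0001, 0.279, -0.9603, 383.7838], [0.0, 0.0, 0.0, 1.0]]
```

View pics/w1.png

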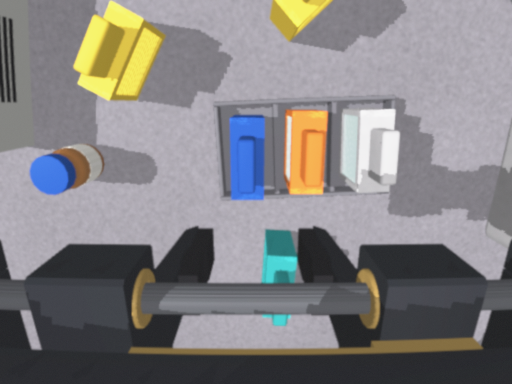

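The wrist view shows the blue magazine at u 230–265, v 116–199, with the fin at about u 238–255, v 137–193. Next I'll measure the edges.

Run:
```python
from h import *
a=np.load('w1.npz')['a'];i=env.camera_info('wrist')
b=a[:,:,2].astype(int)
for r in(120,128,150,165,185,190): print(r,b[r,224:272].tolist())
print('col246',b[108:204,246].tolist())
print('col260',b[108:204,260].tolist())
h=cv2.cvtColor(a,cv2.COLOR_RGB2HSV);m=cv2.inRange(h,(105,140,40),(125,255,255));m[:,:222]=0;m[210:]=0
c=max(cv2.findContours(m,0,1)[0],key=cv2.contourArea);r=cv2.minAreaRect(c);print(r);print(plane(i,cv2.boxPoints(r),80).round(1).tolist())
```

```text
120 [122, 119, 121, 121, 132, 192, 239, 243, 239, 237, 236, 236, 238, 241, 240, 240, 239, 238, 239, 242, 244, 243, 241, 237, 233, 232, 232, 231, 230, 229, 230, 231, 230, 230, 229, 229, 229, 229, 228, 221, 190, 141, 122, 121, 120, 121, 120, 117]
128 [121, 121, 121, 121, 129, 169, 219, 229, 229, 229, 229, 229, 229, 229, 229, 230, 229, 229, 229, 229, 229, 229, 229, 230, 229, 229, 229, 229, 229, 228, 228, 228, 229, 229, 228, 229, 228, 228, 227, 221, 191, 141, 123, 120, 121, 122, 121, 118]
150 [116, 120, 120, 121, 123, 146, 193, 223, 228, 228, 228, 227, 222, 216, 222, 228, 231, 232, 231, 231, 231, 230, 230, 229, 229, 228, 227, 225, 215, 190, 167, 160, 170, 175, 175, 175, 174, 174, 173, 165, 145, 127, 121, 119, 121, 121, 120, 120]
165 [103, 115, 120, 118, 120, 135, 179, 221, 228, 228, 228, 228, 224, 218, 221, 227, 229, 231, 230, 230, 229, 229, 228, 227, 228, 227, 227, 224, 214, 188, 165, 159, 168, 174, 174, 173, 173, 174, 173, 164, 142, 126, 121, 120, 121, 121, 121, 120]
185 [88, 95, 112, 119, 120, 127, 160, 208, 225, 227, 228, 228, 227, 221, 215, 223, 228, 228, 228, 228, 228, 228, 228, 22
[... 771 characters left out ...]
7, 228, 227, 226, 221, 212, 215, 231, 239, 241, 241, 239, 225, 199, 182, 181, 181]
col260 [158, 163, 164, 164, 164, 162, 155, 141, 138, 165, 218, 228, 229, 229, 228, 228, 229, 228, 229, 228, 228, 228, 229, 228, 229, 228, 228, 228, 227, 219, 189, 176, 174, 175, 175, 175, 175, 175, 176, 175, 175, 175, 174, 176, 174, 175, 175, 175, 175, 175, 174, 175, 174, 175, 174, 174, 174, 173, 173, 173, 175, 174, 173, 173, 174, 173, 174, 174, 173, 174, 174, 174, 173, 173, 173, 174, 175, 192, 216, 225, 228, 227, 228, 228, 228, 228, 229, 232, 237, 240, 235, 225, 203, 187, 183, 183]
((246.5, 157.0), (82.0, 33.0), 90.0)
[[558.0, -171.4, 80.0], [563.7, -203.0, 80.0], [481.7, -218.5, 80.0], [475.5, -184.6, 80.0]]
```

Run:
```python
import numpy as np,cv2
a=np.load('w1.npz')['a'][105:205,215:280]
cv2.imwrite('pics/w1c.png',cv2.cvtColor(cv2.resize(a,(0,0),fx=6,fy=6,interpolation=cv2.INTER_CUBIC),cv2.COLOR_RGB2BGR))
```

```text
(no output)
```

View pics/w1c.png

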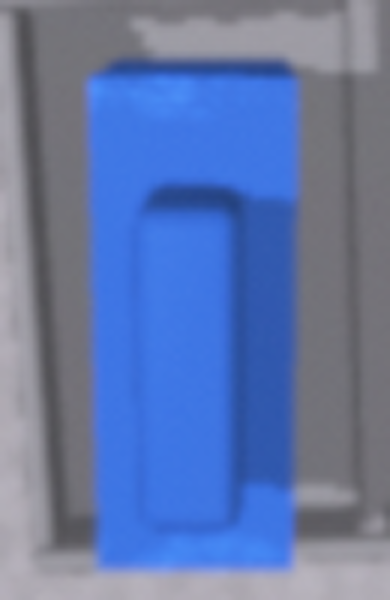

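Run:
```python
from h import *
i=env.camera_info('wrist')
f=plane(i,[[236.8,139.8],[253,139.8],[253,192.3],[238,192.3]],116)
b=plane(i,[[229,116.8],[264.6,116.8],[263.6,199.5],[231,199.5]],80)
for q in(f,b):
    d=(q[0]+q[1]-q[2]-q[3])/2; print(q.mean(0).round(1),'yaw',np.degrees(np.arctan2(d[1],d[0])).round(2),np.linalg.norm(d).round(1),np.linalg.norm(q[0]-q[1]).round(1),np.linalg.norm(q[3]-q[2]).round(1))
c=f.mean(0)*.5+b.mean(0)*.5
plan([c[0],c[1],140],10)
```

```text
[ 518.8 -194.4  116. ] yaw 10.47 47.8 14.1 13.7
[ 518.6 -195.1   80. ] yaw 10.26 84.4 34.6 34.1
t 2.15 tcp [ 504.6 -206.3  238.7] yaw 10.28 F [ 0.3  0.4 -0.5] grip 43.9 0.0
shift share [ 0.0639 -0.0354  0.3949] turn share [0.     0.     0.0008]
```

Request:
{"name": "arm_command", "arguments": {"motion": [[0.04,-0.02,0,0,0,0],[0.024,-0.015,0.1,0,0,0],[0,0,0.12,0,0,0],[0,0,0.12,0,0,0],[0,0,0.11,0,0,0],[0,0,0.1,0,0,0],[0,0,0.06,0,0,0],[0,0,0,0,0,0]]}}

```text
time: 3.15
tcp_pos: [518.5, -193.5, 85.0]
tool_rot: [0.996, 0.09, -0.001, -0.001]
contact_force: [-0.1, -0.6, 0.4]
grip_width: 0.499
finger_force: 0.0
```

Request:
{"name": "arm_command", "arguments": {"motion": [[0,0,0,0,0,0],[0,0,0,0,0,0],[0,0,0,0,0,0],[0,0,0,0,0,0],[0,0,0,0,0,0],[0,0,0,0,0,0],[0,0,0,0,0,0],[0,0,0,0,0,0]], "gripper": -1, "force": 35}}

```text
time: 4.15
tcp_pos: [519.9, -194.5, 87.1]
tool_rot: [0.996, 0.09, 0.001, 0.001]
contact_force: [0.6, -1.8, 5.6]
grip_width: 0.179
finger_force: 35.0
```

Request:
{"name": "arm_command", "arguments": {"motion": [[0,0,-0.02,0,0,0],[0,0,-0.06,0,0,0],[0,0,-0.1,0,0,0],[0,0,-0.12,0,0,0],[0,0,-0.12,0,0,0],[0,0,-0.12,0,0,0],[0,0,-0.08,0,0,0.01],[0,0,-0.04,0,0,0.01]]}}

```text
time: 5.15
tcp_pos: [519.4, -193.9, 253.2]
tool_rot: [1.0, 0.027, 0.001, 0.0]
contact_force: [-0.3, -0.0, -3.2]
grip_width: 0.181
finger_force: 35.0
```

Request:
{"name": "arm_command", "arguments": {"motion": [[0,-0.06,0,0,0,0],[0,-0.12,0,0,0,0],[0,-0.15,0,0,0,0],[0,-0.15,0,0,0,0],[0,-0.15,0,0,0,0],[0,-0.15,0,0,0,0],[0,-0.15,0,0,0,0],[0,-0.15,0,0,0,0]]}}

```text
time: 6.15
tcp_pos: [502.6, 77.6, 250.2]
tool_rot: [1.0, 0.029, -0.001, -0.0]
contact_force: [0.2, 0.2, -2.5]
grip_width: 0.179
finger_force: 35.0
```

Request:
{"name": "arm_command", "arguments": {"motion": [[0.016,-0.15,0,0,0,0],[0.02,-0.13,0,0,0,0],[0,-0.08,0,0,0,0],[0,-0.02,0,0,0,0],[0,0,0,0,0,0],[0,0,0,0,0,0],[0,0,0,0,0,0],[0,0,0,0,0,0]]}}

```text
time: 7.15
tcp_pos: [508.1, 170.4, 251.3]
tool_rot: [1.0, 0.027, 0.0, 0.0]
contact_force: [0.8, -0.1, -3.0]
grip_width: 0.18
finger_force: 35.0
```

Run:
```python
from h import *
plan([510,171,252],3)
a,i=snap('wrist'); np.savez('w2.npz',a=a)
cv2.imwrite('pics/w2.png',cv2.cvtColor(cv2.resize(a,(768,576)),cv2.COLOR_RGB2BGR))
```

```text
t 7.15 tcp [508.1 170.4 251.3] yaw 3.11 F [ 0.8 -0.1 -3. ] grip 15.8 35.0
shift share [ 0.0077 -0.0021 -0.0028] turn share [ 0.     -0.      0.0003]
```

View pics/w2.png

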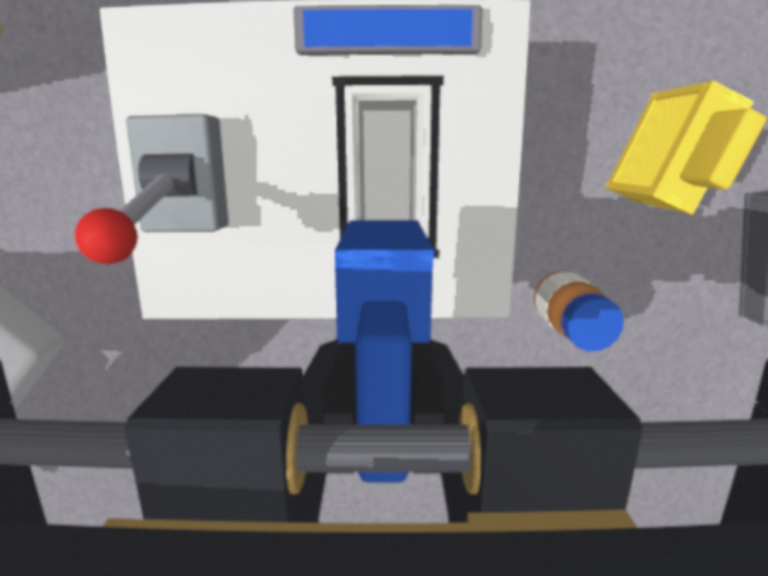

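The wrist view (768 scale) shows the magazine held straight. The well frame's far edge is at v≈77–84, its sides at u≈340 and 436, and its near right corner at about (437,256). The red ball is at (106,236). Now I'll measure these at subpixel level.

Run:
```python
from h import *
a=np.load('w2.npz')['a'];i=env.camera_info('wrist')
g=cv2.cvtColor(a,cv2.COLOR_RGB2GRAY).astype(float)
def cen(line,lo,hi,base=215):   # darkness-weighted centroid of a dark line
    w=np.clip(150-line[lo:hi],0,None); return (w*np.arange(lo,hi)).sum()/w.sum()
rows=np.arange(62,140,3)
Lp=np.array([[cen(g[r],221,234),r] for r in rows]);Rp=np.array([[cen(g[r],285,296),r] for r in range(62,160,3)])
cols=np.arange(234,286,3);Fp=np.array([[c,cen(g[:,c],48,60)] for c in cols])
def fit(P): 
    W=plane(i,P,95);v=cv2.fitLine(W[:,:2].astype(np.float32),cv2.DIST_HUBER,0,.01,.01).ravel();return v[2:],v[:2]
for n,P in(('L',Lp),('R',Rp),('F',Fp)):
    p,d=fit(P);print(n,p.round(1),np.degrees(np.arctan2(d[1],d[0])).round(2)%180)
print('near corner col', g[150:178,291].astype(int).tolist())
print('row100',g[100,218:300].astype(int).tolist())
print('col258',g[45:80,258].astype(int).tolist())
# blue block edges
b=a.astype(int); 
for r in(155,163,168,172,190,210,222): 
    k=np.where((b[r,200:310,2]-b[r,200:310,0])>50)[0]+200; print('blk',r,k.min(),k.max())
print('blkcol',[(v,b[v,258].tolist()) for v in range(142,182,2)])
c=max(cv2.findContours(cv2.inRange(cv2.cvtColor(a,cv2.COLOR_RGB2HSV),(0,170,60),(6,255,255))[:, :120].copy(),0,1)[0],key=cv2.contourArea);print('ball',cv2.minEnclosingCircle(c))
```

```text
L [579.9 201.4] 3.37
R [573.8 142. ] 3.41
F [623.6 173.5] 93.52
near corner col [162, 162, 164, 167, 167, 168, 168, 168, 168, 167, 167, 171, 179, 182, 179, 163, 118, 74, 62, 65, 77, 117, 181, 224, 230, 231, 230, 231]
row100 [230, 231, 231, 231, 231, 223, 177, 99, 51, 47, 46, 65, 142, 219, 231, 230, 223, 197, 172, 161, 157, 141, 124, 123, 145, 169, 176, 177, 177, 177, 178, 177, 177, 177, 178, 177, 177, 177, 177, 176, 177, 177, 178, 178, 177, 176, 178, 177, 177, 178, 177, 177, 177, 178, 173, 155, 124, 132, 161, 189, 215, 223, 224, 225, 228, 229, 230, 225, 191, 109, 49, 46, 47, 82, 150, 208, 227, 230, 230, 230, 231, 231]
col258 [231, 232, 232, 229, 214, 157, 87, 51, 46, 49, 53, 119, 204, 228, 232, 231, 226, 215, 209, 206, 200, 182, 138, 120, 117, 119, 118, 123, 143, 171, 178, 178, 177, 178, 178]
blk 155 229 281
blk 163 226 286
blk 168 223 289
blk 172 223 288
blk 190 224 287
blk 210 225 286
blk 222 224 286
blkcol [(142, [176, 175, 173]), (144, [174, 174, 171]), (146, [128, 134, 147]), (148, [35, 59, 112]), (150, [34, 58, 113]), (152, [33, 59, 113]), (154, [33, 58, 113]), (156, [30, 57, 112]), (158, [32, 58, 113]), (160, [32, 57, 113]), (162, [32, 58, 113]), (164, [31, 57, 113]), (166, [45, 85, 172]), (168, [64, 120, 233]), (170, [62, 118, 232]), (172, [56, 107, 216]), (174, [58, 112, 223]), (176, [60, 117, 231]), (178, [57, 111, 221]), (180, [43, 82, 163])]
ball ((69.86949157714844, 156.94406127929688), 19.55583953857422)
```

Run:
```python
from h import *
i=env.camera_info('wrist');s=env.read_state();t=s['tcp_pos'];th=np.radians(3.4)
u=np.array([np.cos(th),np.sin(th)]);n=np.array([-u[1],u[0]])
N=plane(i,[[291,168.8]],95)[0];print('near',N,'s',N[:2]@u)
sn=N[:2]@u;sf=np.array([623.6,173.5])@u;m=((np.array([579.9,201.4])@n)+(np.array([573.8,142.])@n))/2
C=u*(sn+sf)/2+n*m;print('well',C.round(1),'framelen',sf-sn)
# in-hand: observed far top edge & side edges
Rt=R.from_quat(s['tool_rot'])
for lab,uv,z in(('topL',[222.8,166.5],-7),('topR',[288.8,166.5],-7),('botL',[227.5,147],-82),('botR',[283,147],-82),('sideL210',[224.5,200],-7),('sideR',[287,200],-7)):
    P=plane(i,[uv],t[2]+z)[0];print(lab,Rt.inv().apply(P-t).round(1))
# lever ball: rays top, scene, wrist
v=[ (env.camera_info('top'),[119.5,184.2]),(env.camera_info('scene'),[317,124]),(i,[69.87,156.94])]
A=np.zeros((3,3));b=np.zeros(3)
for k,uv in v:
    o,d=ray(k,[uv]);d=d[0]/np.linalg.norm(d);M=np.eye(3)-np.outer(d,d);A+=M;b+=M@o
B=np.linalg.solve(A,b);print('ball',B.round(1),[ (proj(k,B)[0]-uv).round(1).tolist() for k,uv in v])
print('ball in scanner from well', (B[:2]-C)@u,(B[:2]-C)@n)
plan([C[0],C[1],251],3.4)
```

```text
near [517.00138899 135.11264808  95.        ] s 524.1044187666332
well [569.3 171.3] framelen 108.68759374205615
topL [ 40.3 -16.7   7. ]
topR [40.3 16.8  7. ]
botL [ 39.5 -20.9  82. ]
botR [39.5 20.4 82. ]
sideL210 [ 22.4 -16.4   7. ]
sideR [22.4 16.4  7. ]
ball [537.6 300.9 192.5] [[0.1, -0.1], [-0.1, 0.1], [-0.9, -0.1]]
ball in scanner from well -23.97926551293388 131.25814517500464
t 7.2 tcp [508.1 170.5 251.3] yaw 3.12 F [ 0.2 -0.2 -3.6] grip 15.5 35.0
shift share [0.2447 0.0103 0.001 ] turn share [ 0.     -0.     -0.0008]
```

Request:
{"name": "arm_command", "arguments": {"motion": [[0.05,0.01,0,0,0,-0.0008],[0.1,0,0,0,0,0],[0.07,0,0,0,0,0],[0.03,0,0.05,0,0,0],[0,0,0.1,0,0,0],[0,0,0.07,0,0,0],[0,0,0.02,0,0,0],[0,0,0,0,0,0]]}}

```text
time: 8.2
tcp_pos: [570.2, 172.2, 190.9]
tool_rot: [1.0, 0.03, -0.0, 0.0]
contact_force: [0.3, -0.1, -2.1]
grip_width: 0.181
finger_force: 35.0
```

Run:
```python
from h import *
plan([570.6,171.4,190],3.4); plan([570.6,171.4,102],3.4)
a,i=snap('scene'); cv2.imwrite('pics/s3.png',cv2.cvtColor(cv2.resize(a[90:240,220:400],(720,600),interpolation=cv2.INTER_CUBIC),cv2.COLOR_RGB2BGR))
```

```text
t 8.2 tcp [570.2 172.2 190.9] yaw 3.47 F [ 0.3 -0.1 -2.1] grip 15.9 35.0
shift share [0.0014 0.0031 0.0035] turn share [0.     0.0001 0.0002]
t 8.2 tcp [570.2 172.2 190.9] yaw 3.47 F [ 0.3 -0.1 -2.1] grip 15.9 35.0
shift share [0.0016 0.0031 0.3555] turn share [0.     0.0001 0.0002]
```

View pics/s3.png

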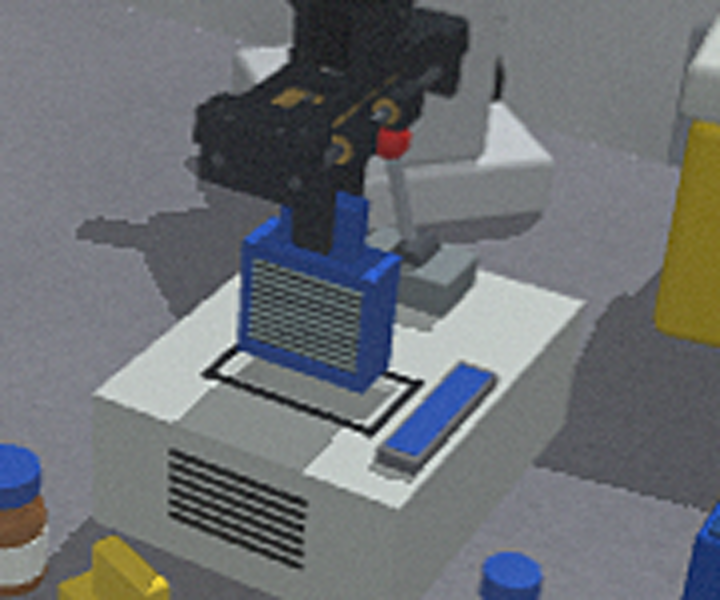

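The scene view shows the magazine upright, centred over the well frame and about 14 mm above the deck. I'll start lowering it.

Request:
{"name": "arm_command", "arguments": {"motion": [[0,0.001,0.02,0,0,0],[0,0,0.02,0,0,0],[0,0,0.02,0,0,0],[0,0,0.02,0,0,0],[0,0,0.02,0,0,0],[0,0,0.01,0,0,0],[0,0,0.01,0,0,0],[0,0,0,0,0,0]]}}

```text
time: 9.25
tcp_pos: [570.4, 171.9, 161.0]
tool_rot: [1.0, 0.03, -0.0, 0.0]
contact_force: [-0.2, 0.4, -3.1]
grip_width: 0.174
finger_force: 35.0
```

Request:
{"name": "arm_command", "arguments": {"motion": [[0,0,0.02,0,0,0],[0,0,0.03,0,0,0],[0,0,0.03,0,0,0],[0,0,0.03,0,0,0],[0,0,0.03,0,0,0],[0,0,0.03,0,0,0],[0,0,0.02,0,0,0],[0,0,0,0,0,0]]}}

```text
time: 10.25
tcp_pos: [570.1, 171.8, 113.1]
tool_rot: [1.0, 0.03, -0.001, 0.0]
contact_force: [0.3, -0.5, -2.5]
grip_width: 0.176
finger_force: 35.0
```

Request:
{"name": "arm_command", "arguments": {"motion": [[0,0,0.01,0,0,0],[0,0,0.01,0,0,0],[0,0,0.01,0,0,0],[0,0,0.008,0,0,0],[0,0,0.006,0,0,0],[0,0,0.004,0,0,0],[0,0,0,0,0,0],[0,0,0,0,0,0]]}}

```text
time: 11.25
tcp_pos: [570.6, 171.9, 102.2]
tool_rot: [1.0, 0.03, 0.0, 0.0]
contact_force: [-3.0, -1.8, 2.9]
grip_width: 0.181
finger_force: 35.0
```

Request:
{"name": "arm_command", "arguments": {"motion": [[0,0,0.004,0,0,0],[0,0,0.004,0,0,0],[0,0,0,0,0,0],[0,0,0,0,0,0],[0,0,0,0,0,0],[0,0,0,0,0,0],[0,0,0,0,0,0],[0,0,0,0,0,0]]}}

```text
time: 12.25
tcp_pos: [570.8, 171.9, 102.2]
tool_rot: [1.0, 0.03, 0.0, -0.0]
contact_force: [-6.6, -1.8, 13.3]
grip_width: 0.179
finger_force: 35.0
```

Run:
```python
from h import *
plan([570.6,171.4,190],3.4)
a,i=snap('scene'); cv2.imwrite('pics/s4.png',cv2.cvtColor(cv2.resize(a[90:240,220:400],(720,600),interpolation=cv2.INTER_CUBIC),cv2.COLOR_RGB2BGR))
```

```text
t 12.25 tcp [570.8 171.9 102.2] yaw 3.46 F [-6.6 -1.8 13.3] grip 15.7 35.0
shift share [-0.0006  0.002  -0.3512] turn share [-0.     -0.0001  0.0002]
```

View pics/s4.png

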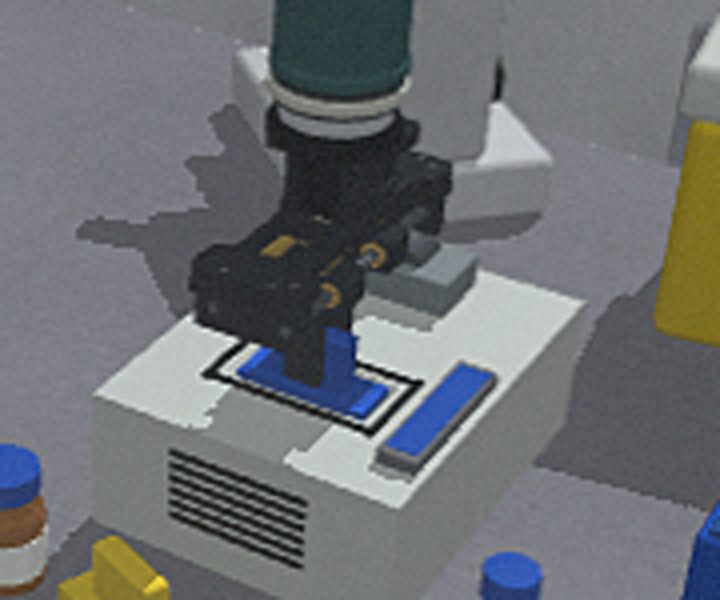

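The scene view shows the block flush with the deck, and pressing down raised the force without any further motion, so the magazine is home. Now I'll release it and rise.

Request:
{"name": "arm_command", "arguments": {"motion": [[0,0,0,0,0,0],[0,0,0,0,0,0],[0,0,0,0,0,0],[0,0,0,0,0,0],[0,0,0,0,0,0],[0,0,0,0,0,0],[0,0,-0.03,0,0,0],[0,0,-0.05,0,0,0]], "gripper": -0.2}}

```text
time: 13.3
tcp_pos: [570.2, 171.8, 120.0]
tool_rot: [1.0, 0.03, -0.0, 0.0]
contact_force: [-0.7, 0.0, 0.5]
grip_width: 0.4
finger_force: 0.0
```

Request:
{"name": "arm_command", "arguments": {"motion": [[0,0,-0.08,0,0,0],[0,0,-0.12,0,0,0],[0,0,-0.12,0,0,0],[0,0,-0.12,0,0,0],[0,0,-0.12,0,0,0],[-0.05,0,-0.05,0,0,0],[-0.05,0,0,0,0,0],[0,0,0,0,0,0]]}}

```text
time: 14.3
tcp_pos: [543.6, 170.2, 271.1]
tool_rot: [1.0, 0.03, -0.001, 0.0]
contact_force: [-0.6, 0.3, 0.1]
grip_width: 0.403
finger_force: 0.0
```

Run:
```python
from h import *
print(env.read_state()['q'].round(2))
C=np.array([569.3,171.3]);th=np.radians(3.4);u=np.array([np.cos(th),np.sin(th)]);n=np.array([-u[1],u[0]])
S=C+u*-75+n*131.3; print(S)
plan([*S,252],93.4)
a,i=snap('wrist');cv2.imwrite('pics/w5.png',cv2.cvtColor(a,cv2.COLOR_RGB2BGR))
```

```text
[0.26 0.05 1.79 0.   1.3  1.77]
[486.64508606 297.92091139]
t 14.3 tcp [543.6 170.2 271.1] yaw 3.48 F [-0.6  0.3  0.1] grip 35.4 0.0
shift share [-0.1964 -0.5239  0.0766] turn share [-2.000e-04  3.000e-04 -2.498e-01]
```

View pics/w5.png

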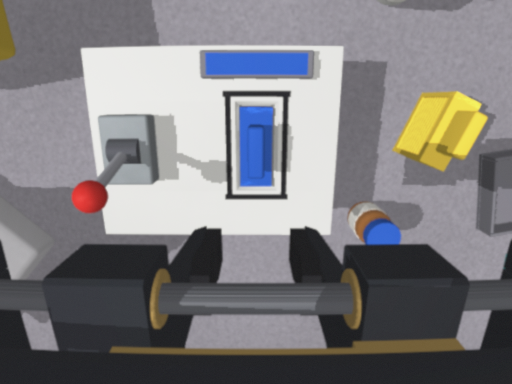

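The wrist view shows the magazine home in the well, with the fin at (256,150), and the lever ball at (90,196). Before going to the lever I'll check how close the microscope is.

Run:
```python
from h import *
t=env.camera_info('top');s=env.camera_info('scene')
for z in(0,60,200,350): print(z,'top',plane(t,[[72,245],[33,204],[22,206]],z)[:,:2].round().tolist(),'scene',plane(s,[[356,135],[280,105],[350,100],[348,40]],z)[:,:2].round().tolist())
```

```text
0 top [[407.0, 486.0], [517.0, 613.0], [510.0, 646.0]] scene [[494.0, 659.0], [165.0, 706.0], [349.0, 902.0], [-4.0, 1571.0]]
60 top [[404.0, 459.0], [508.0, 579.0], [502.0, 610.0]] scene [[540.0, 549.0], [239.0, 592.0], [407.0, 772.0], [84.0, 1384.0]]
200 top [[398.0, 396.0], [487.0, 499.0], [482.0, 526.0]] scene [[646.0, 293.0], [410.0, 326.0], [542.0, 467.0], [289.0, 948.0]]
350 top [[391.0, 329.0], [464.0, 414.0], [460.0, 436.0]] scene [[761.0, 18.0], [594.0, 42.0], [687.0, 141.0], [508.0, 480.0]]
```

Request:
{"name": "arm_command", "arguments": {"motion": [[0,0,0,0,0,-0.029],[0,0,0,0,0,-0.029],[0,0,0,0,0,-0.029],[0,0,0,0,0,-0.029],[0,0,0,0,0,-0.029],[0,0,0,0,0,-0.029],[0,0,0,0,0,-0.029],[0,0,0,0,0,-0.029]], "gripper": -1}}

```text
time: 15.35
tcp_pos: [545.0, 170.2, 270.5]
tool_rot: [0.723, 0.69, -0.001, -0.001]
contact_force: [-0.7, 0.3, 0.4]
grip_width: 0.006
finger_force: 0.0
```

Request:
{"name": "arm_command", "arguments": {"motion": [[0,0,0,0,0,-0.018],[0.05,-0.03,0,0,0,0],[0.1,-0.05,0,0,0,0],[0.12,-0.05,0,0,0,0],[0.12,-0.05,0,0,0,0],[0.1,-0.02,0,0,0,0],[0.03,0,0,0,0,0],[0,0,0,0,0,0]]}}

```text
time: 16.35
tcp_pos: [487.5, 297.4, 271.7]
tool_rot: [0.685, 0.728, -0.0, 0.0]
contact_force: [-0.4, 0.3, -0.4]
grip_width: 0.006
finger_force: 0.0
```

Run:
```python
from h import *
plan([486.6,297.9,180],93.4)
```

```text
t 16.35 tcp [487.5 297.4 271.7] yaw 93.47 F [-0.4  0.3 -0.4] grip 0.5 0.0
shift share [ 0.0024 -0.0032  0.3669] turn share [-0.0001  0.0001  0.0002]
```

Request:
{"name": "arm_command", "arguments": {"motion": [[0.002,-0.003,0.06,0,0,0],[0,0,0.1,0,0,0],[0,0,0.1,0,0,0],[0,0,0.08,0,0,0],[0,0,0.027,0,0,0],[0,0.02,0,0,0,0],[0,0.03,0,0,0,0],[0,0.03,0,0,0,0]]}}

```text
time: 17.35
tcp_pos: [508.4, 299.3, 181.7]
tool_rot: [0.685, 0.728, 0.001, 0.0]
contact_force: [-0.0, -0.3, -0.4]
grip_width: 0.003
finger_force: 0.0
```

Request:
{"name": "arm_command", "arguments": {"motion": [[0,0.03,0,0,0,0],[0,0.03,0,0,0,0],[0,0.03,0,0,0,0],[0,0.03,0,0,0,0],[0,0.03,0,0,0,0],[0,0.03,0,0,0,0],[0,0.03,0,0,0,0],[0,0.03,0,0,0,0]]}}

```text
time: 18.35
tcp_pos: [567.1, 302.3, 180.0]
tool_rot: [0.685, 0.728, -0.0, -0.0]
contact_force: [-1.0, 0.6, -1.2]
grip_width: 0.003
finger_force: 0.4
```

Request:
{"name": "arm_command", "arguments": {"motion": [[0,0.02,0,0,0,0],[0,0.02,0,0,0,0],[0,0.01,0,0,0,0],[0,0.01,0,0,0,0],[0,0.006,0,0,0,0],[0,0,0,0,0,0],[0,0,0,0,0,0],[0,0,0,0,0,0]]}}

```text
time: 19.35
tcp_pos: [573.6, 302.8, 179.9]
tool_rot: [0.685, 0.728, -0.009, -0.006]
contact_force: [-29.0, -3.2, 14.6]
grip_width: 0.005
finger_force: 15.3
```

Run:
```python
from h import *
plan([486.6,297.9,180],93.4)
a,i=snap('scene'); cv2.imwrite('pics/s6.png',cv2.cvtColor(cv2.resize(a[90:240,220:400],(720,600),interpolation=cv2.INTER_CUBIC),cv2.COLOR_RGB2BGR))
```

```text
t 19.35 tcp [573.6 302.8 179.9] yaw 93.48 F [-29.   -3.2  14.6] grip 0.4 15.3
shift share [ 0.0017 -0.3486  0.0071] turn share [-0.0033  0.0004  0.0002]
```

View pics/s6.png

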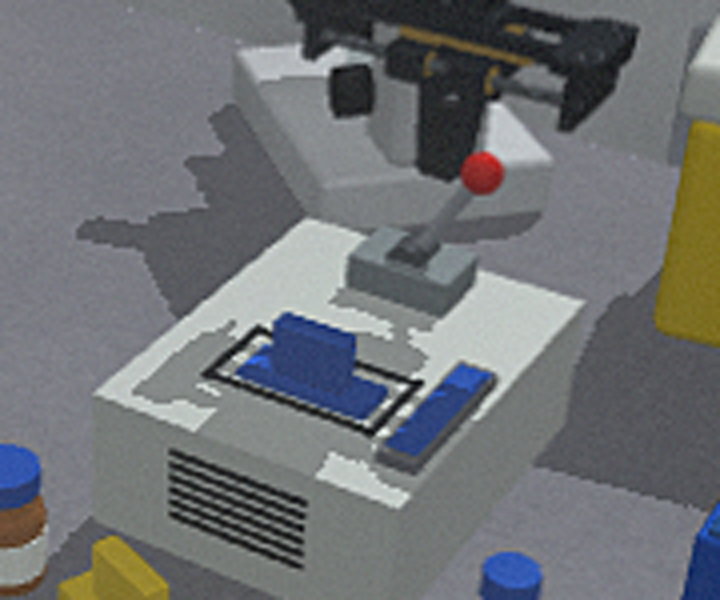

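The scene view shows the lever leaning to the far side, ball at (482,172), and the push stopped firmly at 29 N. The magazine is still flush. I'll back off, rise and check the ball position.

Request:
{"name": "arm_command", "arguments": {"motion": [[0,-0.03,0,0,0,0],[0,-0.06,0,0,0,0],[0,-0.08,0,0,0,0],[0,-0.08,0,0,0,0],[0,-0.03,-0.1,0,0,0],[0,0,-0.15,0,0,0],[0,0,-0.1,0,0,0],[0,0,0,0,0,0]]}}

```text
time: 20.4
tcp_pos: [515.1, 300.0, 271.1]
tool_rot: [0.685, 0.728, 0.003, 0.001]
contact_force: [0.6, -0.4, 0.7]
grip_width: 0.007
finger_force: 0.0
```

Run:
```python
from h import *
plan([486.6,297.9,180],93.4)
a,i=snap('scene');w,k=snap('wrist')
A=np.zeros((3,3));bb=np.zeros(3);V=[]
for im,c in((a,i),(w,k)):
    m=cv2.inRange(cv2.cvtColor(im,cv2.COLOR_RGB2HSV),(0,170,60),(6,255,255))
    cs=cv2.findContours(m,0,1)[0]; 
    if not cs: print('none');continue
    x=max(cs,key=cv2.contourArea);uv,r=cv2.minEnclosingCircle(x);print(uv,r)
    o,d=ray(c,[uv]);d=d[0]/np.linalg.norm(d);M=np.eye(3)-np.outer(d,d);A+=M;bb+=M@o;V.append((c,uv))
B=np.linalg.solve(A,bb);print('ball',B.round(1),[(proj(c,B)[0]-uv).round(1) for c,uv in V],'moved',np.linalg.norm(B-[537.6,300.9,192.5]),2*80*np.sin(.5))
```

```text
t 20.4 tcp [515.1 300.  271.1] yaw 93.45 F [ 0.6 -0.4  0.7] grip 0.6 0.0
shift share [-0.0026 -0.1166  0.3638] turn share [ 0.001  -0.0004  0.0001]
(340.0, 132.5) 4.609872341156006
(363.5, 199.5) 15.572511672973633
ball [600.  303.7 187.5] [array([-0.2,  0. ]), array([ 0.7, -0.3])] moved 62.67586198496937 76.70808617667248
```

The ball moved 63 mm, which doesn't by itself prove a full 1.0 rad swing. I'll push once more at ball-centre height to confirm the end stop.

Request:
{"name": "arm_command", "arguments": {"motion": [[0,0,0.1,0,0,0],[0,0,0.12,0,0,0],[0,0,0.1,0,0,0],[0,0.03,0.004,0,0,0],[0,0.05,0,0,0,0],[0,0.05,0,0,0,0],[0,0.04,0,0,0,0],[0,0.03,0,0,0,0]]}}

```text
time: 21.5
tcp_pos: [564.7, 302.4, 187.6]
tool_rot: [0.686, 0.728, 0.001, 0.0]
contact_force: [-1.0, -0.9, -0.6]
grip_width: 0.008
finger_force: 0.0
```

Request:
{"name": "arm_command", "arguments": {"motion": [[0,0.02,0,0,0,0],[0,0.02,0,0,0,0],[0,0.01,0,0,0,0],[0,0.01,0,0,0,0],[0,0.005,0,0,0,0],[0,0,0,0,0,0],[0,0,0,0,0,0],[0,0,0,0,0,0]]}}

```text
time: 22.5
tcp_pos: [574.8, 302.9, 186.6]
tool_rot: [0.685, 0.728, -0.004, -0.003]
contact_force: [-13.4, -1.7, 7.3]
grip_width: 0.004
finger_force: 7.6
```

Request:
{"name": "arm_command", "arguments": {"motion": [[0,0.01,0,0,0,0],[0,0.01,0,0,0,0],[0,0,0,0,0,0],[0,0,0,0,0,0],[0,0,0,0,0,0],[0,0,0,0,0,0],[0,0,0,0,0,0],[0,0,0,0,0,0]]}}

```text
time: 23.5
tcp_pos: [575.3, 303.0, 186.5]
tool_rot: [0.685, 0.728, -0.008, -0.006]
contact_force: [-27.3, -2.7, 13.8]
grip_width: 0.002
finger_force: 14.8
```

Request:
{"name": "arm_command", "arguments": {"motion": [[0,-0.03,0,0,0,0],[0,-0.06,0,0,0,0],[0,-0.08,0,0,0,0],[0,-0.08,0,0,0,0],[0,-0.03,-0.1,0,0,0],[0,0,-0.15,0,0,0],[0,0,-0.1,0,0,0],[0,0,0,0,0,0]]}}

```text
time: 24.5
tcp_pos: [516.0, 300.0, 277.4]
tool_rot: [0.685, 0.728, 0.003, 0.001]
contact_force: [0.2, 0.4, -0.7]
grip_width: 0.008
finger_force: 0.0
```

Run:
```python
from h import *
plan([486.6,297.9,180],93.4)
a,i=snap('scene');w,k=snap('wrist')
A=np.zeros((3,3));bb=np.zeros(3)
for im,c in((a,i),(w,k)):
    m=cv2.inRange(cv2.cvtColor(im,cv2.COLOR_RGB2HSV),(0,170,60),(6,255,255))
    x=max(cv2.findContours(m,0,1)[0],key=cv2.contourArea);uv,r=cv2.minEnclosingCircle(x);print(uv,r)
    o,d=ray(c,[uv]);d=d[0]/np.linalg.norm(d);M=np.eye(3)-np.outer(d,d);A+=M;bb+=M@o
B=np.linalg.solve(A,bb);print('ball',B.round(1))
cv2.imwrite('pics/f.png',cv2.cvtColor(np.hstack([cv2.resize(a[90:240,230:380],(400,400)),cv2.resize(w[60:360,150:450],(400,400))]),cv2.COLOR_RGB2BGR))
```

```text
t 24.5 tcp [516.  300.  277.4] yaw 93.46 F [ 0.2  0.4 -0.7] grip 0.7 0.0
shift share [-0.0023 -0.1202  0.3888] turn share [ 0.0009 -0.0004  0.0002]
(340.2547302246094, 132.46226501464844) 4.524173259735107
(359.8955993652344, 196.56593322753906) 15.11509895324707
ball [600.3 304.2 187.5]
```

View pics/f.png

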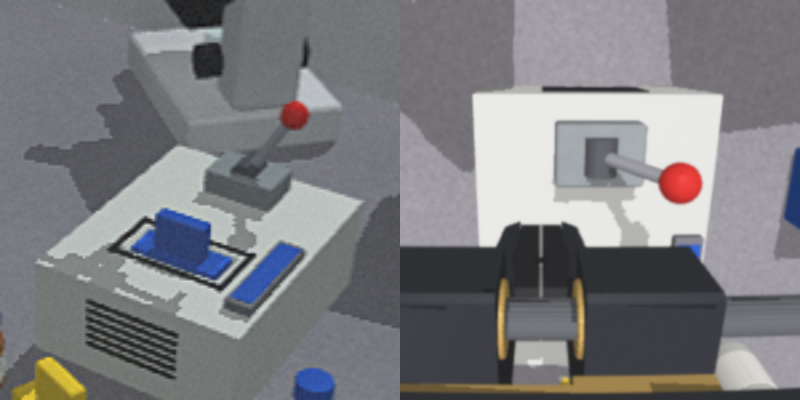

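The final pictures show the magazine flush in the well and the lever leaning fully to the far side. The ball stayed at the same point after a second 27 N push, and the robot is clear of everything.

```bash
python3 -c "
from cell import env
print(env.close_job())"
```

```text
the job is handed in; nothing more can be done
None
```

The blue magazine is fully home in the scanner well, the red lever is hard against its far stop, and I handed the job in at about 24.5 s with the arm clear; the result of the judging was not shown.

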